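# Stack the clutch plates on the coffee grinder's splined hub

## Task

Rebuild the coffee grinder's slip clutch: fit the red-brown friction disc onto the splined hub with its tab on the side of the red mark, as near the mark as the splines let it, and press it home gently until the sprung hub gives by about half its travel. Then fit the bare metal separator on top of it with its tab on the opposite side and press it home in the same way, and let go. Turn the plates to find the splines by feel rather than forcing them, never bottom the spring hard, and leave the cup, the tamper and the screwdriver alone.

Things in the scene. Friction and masses are not known exactly. Their poses are not given: they have to be found in the camera images.
- drive: The grinder's drive unit, fixed to the counter: a grey round foot, 130 mm across, 12 mm high, with a narrow pedestal (44 mm across, 40 mm high) that carries the sprung brass hub. Origin: on the hub's axis at the counter's height, z up; x axis points from the hub's axis to the red mark.
- mark (a point): Centre of the red painted stripe (26 x 9 mm) on the foot's top, 52 mm from the hub's axis and 13 mm above the counter.
- seat (a point): On the hub's axis, on the steel shoulder (48 mm across) at the foot of the splines, where the disc's underside comes to rest: 52 mm above the counter; goes down with the hub. Above it rise four brass splines at right angles, 7.4 mm wide, out to radius 20 mm, 26 mm high. These axes do not turn with the splines.
- nose (a point): On the hub's axis at its top, 40 mm above the seat. A pilot of radius 14 mm stands on the splines (26 to 30 mm above the seat), then a cone narrows to radius 7 mm here. The splines' angle is not given: the one nearest the mark is up to 0.5 rad either side of it. The hub turns only stiffly (0.25 N m). A plate over 0.07 rad off lands on the splines' tops.
- press (a joint): How far the sprung hub, with seat and splines, is pressed down (m): 0 at rest, 0.006 at the hard stop. It begins to give at about 2 to 4 N, then 1.2 N per mm, so 9 to 11 N at the stop. A plate on the splines' tops also pushes it down; it springs up into the plate when the splines find the slots. Over 25 N between plate and drive, or plate and plate, is too hard.
- disc: Friction disc, red-brown, about 70 g: an octagonal ring, 56 mm over flats, 8 mm thick, lying on a blue pad. Four inward teeth leave a bore of 15 mm radius; between them four slots, 10 mm wide, out to radius 21 mm, along its x and y axes. Origin: centre of the underside, z up, x towards its one tab. Grip from above across the flats at y = +28 and -28 mm, each 23 mm long.
- disc_tab (a point): On the disc's outward tab, 44 mm from the disc's centre, at half its thickness. The tab is 14 mm wide and ends 47 mm from the centre. The round blue pad under the disc is fixed, 52 mm across and 16 mm high.
- separator: Separator plate, bare metal, about 110 g: an octagonal ring, 60 mm over flats, 8 mm thick, lying on a blue pad. Four inward teeth leave a bore of 15 mm radius; between them four slots, 10 mm wide, out to radius 21 mm, along its x and y axes. Origin: centre of the underside, z up, x towards its one tab. Grip from above across the flats at y = +30 and -30 mm, each 25 mm long.
- separator_tab (a point): On the separator's outward tab, 44 mm from the separator's centre, at half its thickness. The tab is 14 mm wide and ends 47 mm from the centre. The round blue pad under the separator is fixed, 52 mm across and 16 mm high.
- cup: White espresso cup standing on the counter, 72 mm across, 62 mm high. Origin: centre of the underside. Bystander.
- tamper: Brown wooden coffee tamper standing on the counter, 58 mm across, 90 mm high. Origin: centre of the underside. Bystander.
- driver: Screwdriver lying on the counter, along its x axis. Bystander.

How it is judged:
By the outcome, as a careful person would: the job done as asked, in the order asked, and still so for the second after the job is handed in, with the robot touching nothing.
It also fails if it takes over 72 s, if anything falls off the work surface, if the arm or the gripper's body presses on something with over 40 N, if the wrist force passes 120 N, or if a joint passes its speed limit or range.

## Robot

A 6-joint arm with a two-finger parallel gripper is mounted at the origin on the work surface. World frame = base frame: x ahead of the robot, y to its left, z up, the work surface at z = 0. Lengths are in m, angles in rad, forces in N, time in s.
With the tool pointing down it reaches from about 0.3 to 0.775 m from the base axis. Payload 14.6 kg.
Tool frame: the origin (TCP) lies midway between the tips of the shut fingers; the grasp point (between the pads) lies 19 mm behind it (ctrl.grip_depth is the z of the grasp point in the tool frame, in m); z points along the fingers, y is the line along which they close (so a half turn about z gives the same grasp; the last joint's range is limited). The gripper opens to 94 mm and grips with 3 to 60 N. Pads are 16 mm wide; open, the fingers measure 119 mm over their backs; the gripper's body (75 mm by 177 mm) begins 78 mm behind the grasp point.
Start: joints at [-1.252, 0.3, 1.521, -0, 1.321, -0.067], TCP at [0.207, -0.51, 0.179] pointing down, gripper open.
Joint ranges: [-3.03, 3.03], [-0.79, 2.21], [0.23, 2.52], [-1.04, 4.18], [0, 3.07], [-2.55, 2.55]. Speed limits (rad/s): [2.22, 2.22, 2.57, 3.14, 3.14, 3.14].

## Interface

Orientations are given as [roll, pitch, yaw] about the fixed x, y, z axes, in that order (R = Rz(yaw) Ry(pitch) Rx(roll)).
In Python, from station import ctrl gives the robot as it stands. The module is installed in compiled form; this text tells all that it offers.
- The arm moves only by the tool carry_out, never from a script. Its argument "commands" is a list of rows, each a list of 3 entries, a list of its own where there are three numbers: the closure, from 0 (fully open) to 1 (shut), then the shift along the tool's x, y, z in mm, then the turn, a rotation vector about the tool's x, y, z in rad. In form: [[gripper, [tx, ty, tz], [wx, wy, wz]], ...]. A call has 1 to 10 rows; each row shifts and turns the commanded pose from where the row before left it, along the tool's axes as they then stand; what a row does not reach is not made up. A row lasts 1/8 s, in which the tool goes at most 62.5 mm and 10.7 degrees, less where a joint would pass 70% of its speed; a pose out of reach is approached as far as the arm can. A call with a gripper value outside its range is refused whole. The fingers move at their own pace and stop on an object; "squeeze" is the grip in N (left out, the last holds). Time passes only in rows, so rows that do not move let the fingers close. It gives the time, the measured TCP pose, the force, the opening and the grip force at its end, in the units of the state.
- ctrl.get_obs(): the state, without advancing time (a new reading comes with each control period).
- ctrl.camera(name): name is "side" or "top" or "wrist"; returns a dict with "img" (384x512x3 uint8, blue, green, red), "camera_matrix" (3x3 intrinsics, pixels), "rvec" (rotation vector, rad) and "tvec" (3), from world to camera coordinates, as OpenCV has them. Camera axes: x right, y down, z forward; pixel columns grow to the right and rows downward; lengths in m; the calibration is good to about 2 mm. A picture is of the moment at which its call begins. There is no depth.
- ctrl.hand_in(): hands the job in; it is judged then, once.
Trained networks look in the newest picture that a camera, given by its name, has taken for a name from the list of things; names that differ only in an ending like _2 or _b are one class to them, and where a whole thing is asked for, a point or a joint stands for the part that bears it (a point fixed in the world has none). Each returns a list of dicts, best first, with "score" (0 to 1); they miss things now and then, are a little off and sometimes report something else, mostly with a low value. They report only what shows in the picture. A call takes as long as a camera call.
- ctrl.outline_of(thing, camera): "region" (384x512 bool, what is visible of it).
- ctrl.place_of(thing, camera): "at" ([x, y, z] in m, in world coordinates, good to about 4 mm: a listed point, or the origin of a listed thing).
The state is a dict: "time_s": time; "qpos": joint angles; "joint_vel": joint speeds; "tau": joint torques, N m; "ee_pos": TCP position; "eef_rot": TCP orientation; "force": force on the tool from outside, world axes, zero at the start; "moment": the same for the moment, N m; "grip_width": finger opening in m; "grip_force": force on a finger pad.
Only numpy, scipy, OpenCV 4.12 (cv2) and the standard library are available. Lean on these libraries where they do the work, as an engineer would, in place of code of your own. Each camera call takes 0.05 s, during which the arm holds its last target. There are 200 camera calls.

## Working session

There is one attempt and no reset: what is moved stays moved. The work goes in short steps, Python scripts to look and compute and a tool call to move; the robot and the scene stay as the last step left them, time stands still between calls to the robot, and variables do not carry over. Pictures are saved under pics/ and viewed, at most 10 in all, crops included, and the job is handed in when it is done.

Besides the shell and the picture viewer there is one more tool, called after "Request:" as name([rows], argument=value, ...), one row to a line, values as JSON. carry_out: Moves the arm, as the interface text tells. Its arguments: {"type":"object","properties":{"commands":{"type":"array","items":{"type":"array"}},"squeeze":{"type":"number"}},"required":["commands"]}

```bash
mkdir -p pics
cat > h.py <<'E'
import numpy as np, cv2
from station import ctrl
def shot(n):
    c=ctrl.camera(n); c['K']=np.array(c['camera_matrix']);c['R']=cv2.Rodrigues(np.array(c['rvec'],float))[0];c['t']=np.array(c['tvec'],float).ravel();return c
def ray(c,uv,z):
    d=c['R'].T@np.linalg.inv(c['K'])@np.array([uv[0],uv[1],1.]);o=-c['R'].T@c['t'];return o+d*(z-o[2])/d[2]
def proj(c,p):
    q=c['K']@(c['R']@np.array(p)+c['t']);return q[:2]/q[2]
E
python3 - <<'E'
from h import *
ims=[]
for n in ['top','side']:
    c=shot(n);cv2.imwrite(f'pics/{n}0.png',c['img']);
    print(n,'cam at',(-c['R'].T@c['t']).round(3), c['K'][0,0])
    for t in ['drive','mark','seat','nose','disc','disc_tab','separator','separator_tab','cup','tamper','driver']:
        r=ctrl.place_of(t,n); print(t,[(round(x['score'],2),np.round(x['at'],4).tolist()) for x in r[:2]])
o=ctrl.get_obs();print(o['ee_pos'],o['eef_rot'],o['force'],o['time_s'],ctrl.grip_depth)
E
```

```text
top cam at [ 0.407 -0.075  1.215] 404.78014247945174
drive [(0.83, [0.5384, 0.0186, 0.0017])]
mark [(0.98, [0.5907, -0.0053, 0.0122])]
seat [(0.57, [0.5366, 0.015, 0.0541]), (0.21, [0.5256, 0.2533, 0.0189])]
nose [(0.71, [0.5384, 0.0144, 0.0944])]
disc [(0.68, [0.4775, 0.2504, 0.0128])]
disc_tab [(0.63, [0.5239, 0.2545, 0.0191]), (0.63, [0.4391, -0.4189, 0.0027])]
separator [(0.52, [0.4561, -0.2579, 0.0109]), (0.48, [0.7071, 0.2196, -0.0004])]
separator_tab [(0.8, [0.4206, -0.2324, 0.0198]), (0.16, [0.4822, 0.2519, 0.014])]
cup [(0.59, [0.7071, 0.2225, -0.0017])]
tamper [(0.88, [0.7328, -0.1537, 0.0025])]
driver [(0.69, [0.4366, -0.4215, 0.0035])]
side cam at [ 0.477 -0.802  0.542] 364.4414826729707
drive [(0.68, [0.5423, 0.0219, 0.0009]), (0.52, [0.5216, 0.2534, 0.0164])]
mark [(0.73, [0.5851, -0.0031, 0.0111])]
seat [(0.7, [0.5355, 0.0157, 0.0511])]
nose [(0.83, [0.5409, 0.0194, 0.0925])]
disc [(0.68, [0.4792, 0.248, 0.0175])]
disc_tab [(0.49, [0.5228, 0.2513, 0.0207]), (0.4, [0.4795, 0.2511, 0.0157])]
separator [(0.78, [0.4564, -0.258, 0.0162])]
separator_tab [(0.89, [0.4225, -0.23, 0.0215])]
cup [(0.68, [0.7096, 0.2247, 0.0006])]
tamper [(0.76, [0.738, -0.149, 0.0052])]
driver [(0.66, [0.4447, -0.4166, 0.0022]), (0.47, [0.5382, 0.0175, 0.051])]
[ 0.20693771 -0.50956482  0.17941056] [-3.14152666e+00  1.07523742e-05  3.85793603e-01] [-0.22550469 -0.0071521  -0.32402382] 1.2 -0.0188
```

View pics/top0.png

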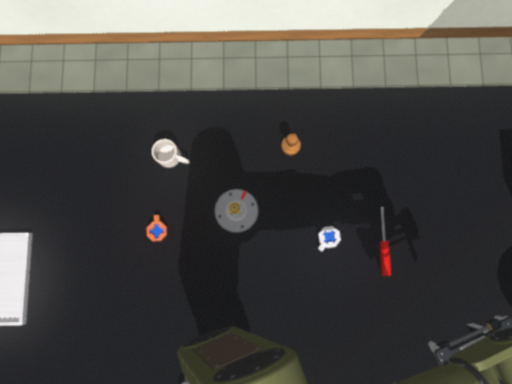

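View pics/side0.png

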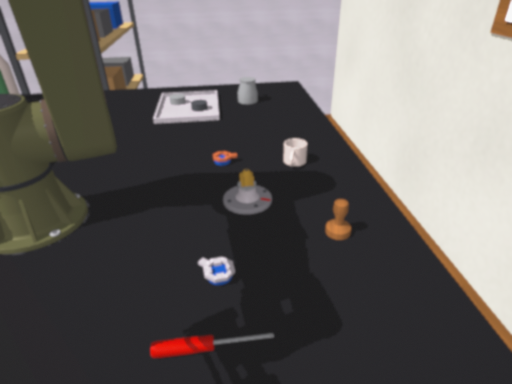

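The top view shows the disc at (157,230) with its tab up, the separator at (329,238) with its tab lower left, and the drive at (236,210) with the mark at (243,195). The side view agrees, and so do the networks. I'll go over the hub first for a close look at the splines with the wrist camera.

```bash
cat >> h.py <<'E'
from scipy.spatial.transform import Rotation as Ro
import json
def pose():
    o=ctrl.get_obs(); return np.array([*o['ee_pos'],Ro.from_euler('xyz',o['eef_rot']).as_euler('xyz')[2]])
def plan(goal,grip,n=None,start=None,mm=45,rad=.17,dig=1):
    s=np.array(pose() if start is None else start,float);g=np.array(goal,float)
    g[3]=s[3]+(g[3]-s[3]+np.pi)%(2*np.pi)-np.pi
    d=g-s;n=n or int(max(np.ceil(np.linalg.norm(d[:3])*1e3/mm),np.ceil(abs(d[3])/rad),1))
    rows=[];c=s.copy()
    for k in range(1,n+1):
        e=s+d*k/n-c;R=np.array([[np.cos(c[3]),np.sin(c[3]),0],[np.sin(c[3]),-np.cos(c[3]),0],[0,0,-1]])
        t=np.round(R.T@e[:3]*1e3,dig);w=round(-e[3],3);c[:3]+=R@t/1e3;c[3]-=w
        rows.append([grip,t.tolist(),[0,0,w]])
    print(json.dumps(rows)); return c
E
python3 - <<'E'
from h import *
print(plan([.50,.0,.30,2.7],0))
E
```

```text
[[0, [33.1, -25.8, -8.6], [0, 0, -0.165]], [0, [36.9, -20.1, -8.6], [0, 0, -0.166]], [0, [39.7, -13.7, -8.6], [0, 0, -0.165]], [0, [41.4, -7.0, -8.7], [0, 0, -0.165]], [0, [42.0, -0.1, -8.6], [0, 0, -0.166]], [0, [41.4, 6.9, -8.6], [0, 0, -0.165]], [0, [39.7, 13.5, -8.6], [0, 0, -0.165]], [0, [37.0, 19.9, -8.6], [0, 0, -0.165]], [0, [33.2, 25.8, -8.6], [0, 0, -0.166]], [0, [28.5, 30.8, -8.6], [0, 0, -0.165]], [0, [23.0, 35.1, -8.6], [0, 0, -0.165]], [0, [17.0, 38.4, -8.7], [0, 0, -0.166]], [0, [10.4, 40.7, -8.6], [0, 0, -0.165]], [0, [3.5, 41.8, -8.6], [0, 0, -0.165]]]
[ 5.00021254e-01 -3.38061132e-05  3.00010563e-01  2.69979360e+00]
```

Request:
carry_out([
  [0,[33,-26,-8.6],[0,0,-0.165]],
  [0,[37,-20,-8.6],[0,0,-0.165]],
  [0,[40,-14,-8.6],[0,0,-0.165]],
  [0,[41,-7,-8.6],[0,0,-0.165]],
  [0,[42,0,-8.6],[0,0,-0.165]],
  [0,[41,7,-8.6],[0,0,-0.165]],
  [0,[40,13.5,-8.6],[0,0,-0.165]],
  [0,[37,20,-8.6],[0,0,-0.165]],
  [0,[33,26,-8.6],[0,0,-0.165]],
  [0,[28.5,31,-8.6],[0,0,-0.165]],
])

```text
time_s: 2.45
ee_pos: [0.4177, -0.1446, 0.2659]
eef_rot: [3.141, 0.0, 2.041]
force: [0.8, -0.4, 0.1]
grip_width: 0.0938
grip_force: 0.0
```

Request:
carry_out([
  [0,[23,35,-8.6],[0,0,-0.165]],
  [0,[17,38.5,-8.6],[0,0,-0.165]],
  [0,[10.5,40.5,-8.6],[0,0,-0.165]],
  [0,[3.5,42,-8.6],[0,0,-0.165]],
  [0,[0,0,0],[0,0,0]],
])

```text
time_s: 3.08
ee_pos: [0.502, 0.0012, 0.2999]
eef_rot: [3.141, 0.0, 2.7]
force: [-0.9, 0.1, -0.5]
grip_width: 0.0941
grip_force: 0.0
```

Run:
```python
from h import *
c=shot('wrist');cv2.imwrite('pics/w1.png',c['img']);np.savez('w1.npz',**{k:c[k] for k in('img','K','R','t')})
print(pose(),'cam',(-c['R'].T@c['t']).round(3),c['R'][2].round(2))
for t in ['drive','mark','seat','nose']:
    print(t,[(round(x['score'],2),np.round(x['at'],4).tolist()) for x in ctrl.place_of(t,'wrist')[:2]])
```

```text
[5.01458468e-01 7.16834724e-05 2.99654584e-01 2.69658843e+00] cam [0.441 0.029 0.504] [ 0.21 -0.1  -0.97]
drive [(0.96, [0.5403, 0.0192, 0.0016])]
mark []
seat [(0.95, [0.5407, 0.0171, 0.0508])]
nose [(0.84, [0.5381, 0.0202, 0.0932])]
```

View pics/w1.png

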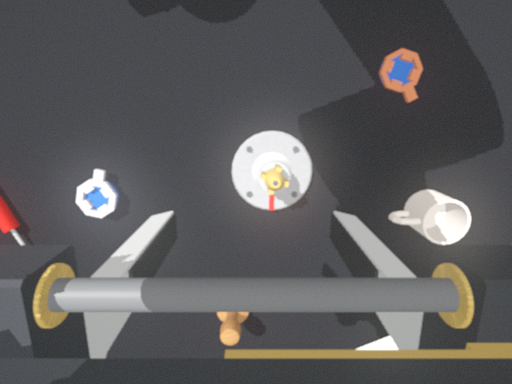

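The wrist view shows the hub at (273,178), the mark at (271,202), the disc at (402,68) and the separator at (97,195). I'll rectify the hub's area at spline-top height and go on measuring.

```bash
cat >> h.py <<'E'
def rect(c,cen,z,half,N=400):
    # top-down patch of the plane z; image right=+x, up=+y
    w=np.array([[cen[0]+a*half,cen[1]+b*half,z] for a,b in((-1,1),(1,1),(1,-1),(-1,-1))])
    src=np.float32([proj(c,p) for p in w]);M=cv2.getPerspectiveTransform(src,np.float32([[0,0],[N,0],[N,N],[0,N]]))
    return cv2.warpPerspective(c['img'],M,(N,N),flags=cv2.INTER_CUBIC)
def cen(c,thing,cam,z):
    r=ctrl.outline_of(thing,cam)
    if not r:return None
    m=r[0]['region'].astype(np.uint8);cs=max(cv2.findContours(m,0,2)[0],key=cv2.contourArea)[:,0]
    return np.array([ray(c,p,z)[:2] for p in cs]),r[0]['score']
E
python3 - <<'E'
from h import *
c=shot('wrist')
for t in ['disc','disc_tab','separator','separator_tab']:
    print(t,[(round(x['score'],2),np.round(x['at'],4).tolist()) for x in ctrl.place_of(t,'wrist')[:2]])
# red mark, red stripe px
h=cv2.cvtColor(c['img'],cv2.COLOR_BGR2HSV);m=((h[...,0]<5)|(h[...,0]>175))&(h[...,1]>200)&(h[...,2]>90)
m[:, :230]=0;m[:,320:]=0;m[:150]=0;m[260:]=0
ys,xs=np.nonzero(m);print('mark',len(xs),ray(c,(xs.mean(),ys.mean()),.013).round(4))
p,s=cen(c,'drive','wrist',.012);(x,y),r=cv2.minEnclosingCircle(np.float32(p*1000));print('foot circle',x,y,r)
a=rect(c,(.539,.018),.078,.035);b=rect(c,(.539,.018),.012,.075)
cv2.imwrite('pics/w2.png',np.hstack([a,b]))
E
```

```text
disc [(0.89, [0.477, 0.2508, 0.0105])]
disc_tab [(0.6, [0.5248, 0.2553, 0.0236])]
separator [(0.95, [0.4575, -0.2578, 0.0198]), (0.75, [0.5877, -0.0037, 0.017])]
separator_tab [(0.95, [0.422, -0.2291, 0.0196])]
mark 0 [nan nan nan]
foot circle 538.3814086914062 17.157535552978516 64.57438659667969<stdin>:8: RuntimeWarning: Mean of empty slice.
  ret = ret.dtype.type(ret / rcount)
```

View pics/w2.png

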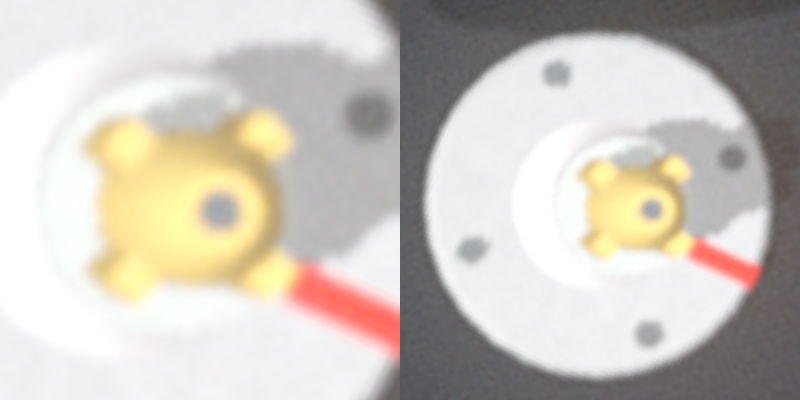

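The rectified view shows the spline tips at about (120,140), (270,130), (275,285) and (120,280), so the splines lie near −0.77 and 0.80 rad. The mark is near −0.43. The spline nearest the mark is the one at −0.77. I'll refine this numerically and go over the disc.

Run:
```python
from h import *
d=np.load('w1.npz');c={k:d[k] for k in d}
b=rect(c,(.539,.018),.013,.075,800);h=cv2.cvtColor(b,cv2.COLOR_BGR2HSV)
m=((h[...,0]<6)|(h[...,0]>172))&(h[...,1]>100);ys,xs=np.nonzero(m)
mk=np.array([.539-.075+xs.mean()*.15/800,.018+.075-ys.mean()*.15/800]);print('mark',len(xs),mk,np.arctan2(mk[1]-.0172,mk[0]-.5384))
a=rect(c,(.539,.018),.078,.035,700);h=cv2.cvtColor(a,cv2.COLOR_BGR2HSV);m=(h[...,0]>14)&(h[...,0]<35)&(h[...,1]>60)
ys,xs=np.nonzero(m);X=.504+xs*1e-4-.5381;Y=.053-ys*1e-4-.017
for cx,cy in((0,0),(-.001,0),(.001,0),(0,.001)):
    x=X-cx;y=Y-cy;r=np.hypot(x,y);k=(r>.0165)&(r<.021);print(k.sum(),np.angle(np.exp(4j*np.arctan2(y,x))[k].sum())/4)
print(plan([.478,.2505,.13,3.21],0))
```

```text
mark 5353 [ 0.58655316 -0.00595825] -0.4482746880925829
15793 -0.7525451551267811
15031 -0.7505024946287975
16491 -0.7531285969845927
15314 -0.7577455565100546
[[0, [18.5, 31.0, 24.3], [0, 0, -0.074]], [0, [16.2, 32.2, 24.2], [0, 0, -0.073]], [0, [13.7, 33.3, 24.3], [0, 0, -0.074]], [0, [11.3, 34.3, 24.3], [0, 0, -0.073]], [0, [8.7, 35.0, 24.3], [0, 0, -0.074]], [0, [6.2, 35.5, 24.2], [0, 0, -0.073]], [0, [3.5, 35.9, 24.3], [0, 0, -0.074]]]
[0.47798116 0.2504864  0.13001301 3.21005286]
```

Request:
carry_out([
  [0,[18.5,31,24.3],[0,0,-0.074]],
  [0,[16,32,24.3],[0,0,-0.073]],
  [0,[14,33.5,24.3],[0,0,-0.074]],
  [0,[11.5,34.5,24.3],[0,0,-0.073]],
  [0,[8.5,35,24.3],[0,0,-0.074]],
  [0,[6,35.5,24.3],[0,0,-0.073]],
  [0,[3.5,36,24],[0,0,-0.074]],
  [0,[0,0,0],[0,0,0]],
])

```text
time_s: 4.62
ee_pos: [0.4768, 0.2524, 0.1282]
eef_rot: [-3.141, -0.003, -3.069]
force: [0.3, -0.8, 0.4]
grip_width: 0.0939
grip_force: 0.0
```

```bash
cat >> h.py <<'E'
def measure(name,r0,z=.024):
    c=shot('wrist');out=cen(c,name,'wrist',z)
    for t in (name,name+'_tab'): print(t,[(round(x['score'],2),np.round(x['at'],4).tolist()) for x in ctrl.place_of(t,'wrist')[:2]])
    if out:
        p,s=out;q=np.float32(p*1000);print('score',s)
        # tab: farthest point direction; body circle from the rest
        ce=np.median(q,0)
        for _ in range(10):
            v=q-ce;r=np.hypot(*v.T);k=r<r0*1.12;ce=ce+ (q[k].max(0)+q[k].min(0))/2-ce
        far=r>37;tab=v[far].mean(0);print('body',ce,'tab yaw',np.arctan2(tab[1],tab[0]),'rmax',r.max(),far.sum())
    a=rect(c,ce/1000,z,.055);return c,a,ce
E
python3 - <<'E'
from h import *
c,a,ce=measure('disc',30.3);cv2.imwrite('pics/d1.png',np.hstack([a,c['img'][:384,:400] if 0 else cv2.resize(c['img'],(400,400))]));print(pose())
E
```

```text
disc [(0.69, [0.4781, 0.2565, 0.0133])]
disc_tab [(0.88, [0.5239, 0.2525, 0.0187])]
score 0.7
body [507.38293 251.31271] tab yaw -3.0523012 rmax 57.46553 20
[ 0.4785541   0.25046794  0.13088417 -3.0738747 ]
```

View pics/d1.png

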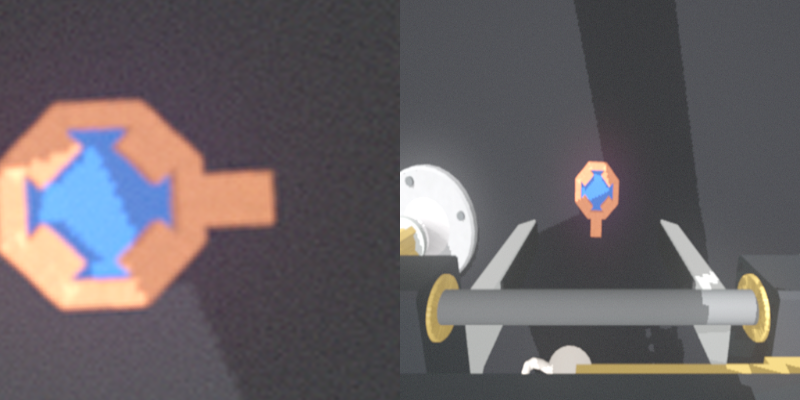

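The disc shows clearly. Its centre is near rectified (102,204), about (0.480, 0.250), and its tab end is at (274,198), so the yaw is about 0.04. I'll fit its outline model for precision.

```bash
cat >> h.py <<'E'
from scipy.optimize import minimize
def fit(c,guess,flats,kind,z=.024,half=.055,N=440):
    a=rect(c,guess[:2],z,half,N);h=cv2.cvtColor(a,cv2.COLOR_BGR2HSV)
    m=((h[...,0]<20)|(h[...,0]>170))&(h[...,1]>70)&(h[...,2]>90) if kind=='disc' else (h[...,2]>120)&(h[...,1]<60)
    m=m.astype(np.uint8);m=cv2.morphologyEx(m,cv2.MORPH_OPEN,np.ones((5,5)))
    ct=max(cv2.findContours(m,0,2)[0],key=cv2.contourArea);M=cv2.drawContours(np.zeros((N,N),np.uint8),[ct],-1,255,-1)
    Mb=cv2.GaussianBlur(M,(0,0),3).astype(float)
    def model(p):
        s=N/(2*half)*p[3];f=flats/2;k=f/np.cos(np.pi/8);t=np.pi/8+np.arange(8)*np.pi/4
        def px(q):
            C,S=np.cos(p[2]),np.sin(p[2]);q=q@np.array([[C,S],[-S,C]])*s
            return np.int32(np.round((np.c_[N/2+p[0]*N/(2*half)+q[:,0],N/2-p[1]*N/(2*half)-q[:,1]])*256))
        I=np.zeros((N,N),np.uint8)
        cv2.fillPoly(I,[px(np.c_[k*np.cos(t),k*np.sin(t)])],255,8,8);cv2.fillPoly(I,[px(np.array([[.02,.007],[.047,.007],[.047,-.007],[.02,-.007]]))],255,8,8)
        return I
    cost=lambda p:np.mean((cv2.GaussianBlur(model(p),(0,0),3).astype(float)-Mb)**2)
    p0=np.array([0,0,guess[2],1.]);r=minimize(cost,p0,method='Nelder-Mead',options=dict(initial_simplex=[p0]+[p0+np.eye(4)[i]*[.003,.003,.08,.03][i] for i in range(4)],maxiter=300))
    print('fit',(np.array(guess[:2])+r.x[:2]).round(4),r.x[2:].round(3),'cost',r.fun,'of',np.mean(Mb**2));return r.x
E
python3 - <<'E'
from h import *
c=shot('wrist');x=fit(c,(.4805,.2502,.04),.056,'disc')
g=[.4805+x[0],.2502+x[1],.04,x[2]+np.pi]
c1=plan(g,0,4)
g[2]=.0055;plan(g,0,3,c1)
E
```

```text
fit [0.4799 0.2503] [0.036 1.042] cost 61.84047520661157 of 16486.335340909092
[[0, [-0.3, -0.0, 22.7], [0, 0, 0.008]], [0, [-0.4, -0.1, 22.7], [0, 0, 0.008]], [0, [-0.3, -0.0, 22.8], [0, 0, 0.008]], [0, [-0.3, -0.1, 22.7], [0, 0, 0.008]]]
[[0, [-0.0, 0.0, 11.5], [0, 0, 0.0]], [0, [-0.0, 0.0, 11.5], [0, 0, 0.0]], [0, [-0.0, 0.0, 11.5], [0, 0, 0.0]]]
```

Request:
carry_out([
  [0,[-0.5,0,23],[0,0,0.01]],
  [0,[-0.5,0,23],[0,0,0.01]],
  [0,[-0.4,0,23],[0,0,0.01]],
  [0,[0,0,22],[0,0,0]],
  [0,[0,0,20],[0,0,0]],
  [0,[0,0,14],[0,0,0]],
  [0,[0,0,0],[0,0,0]],
], squeeze=20)

```text
time_s: 5.75
ee_pos: [0.4793, 0.2507, 0.0047]
eef_rot: [-3.141, -0.001, -3.103]
force: [-0.2, 0.0, 0.8]
grip_width: 0.0939
grip_force: 0.0
```

Request:
carry_out([
  [1,[0,0,0],[0,0,0]],
  [1,[0,0,0],[0,0,0]],
  [1,[0,0,0],[0,0,0]],
  [1,[0,0,0],[0,0,0]],
  [1,[0,0,0],[0,0,0]],
  [1,[0,0,0],[0,0,0]],
])

```text
time_s: 6.5
ee_pos: [0.4794, 0.2512, 0.0051]
eef_rot: [3.142, 0.0, -3.102]
force: [0.1, 0.4, -0.2]
grip_width: 0.0375
grip_force: 0.0
```

Run:
```python
from h import *
c=shot('wrist');s=shot('side');o=ctrl.get_obs();print(o['grip_width'],o['grip_force'],o['force'],pose())
cv2.imwrite('pics/g1.png',np.hstack([cv2.resize(c['img'][100:300,150:400],(400,320)),cv2.resize(s['img'][110:190,170:270],(400,320),interpolation=2)]))
```

```text
0.029307135862242775 0.0 [-0.75045138  0.68758739 -0.00140433] [ 0.47938133  0.2511805   0.0050316  -3.10237046]
```

View pics/g1.png

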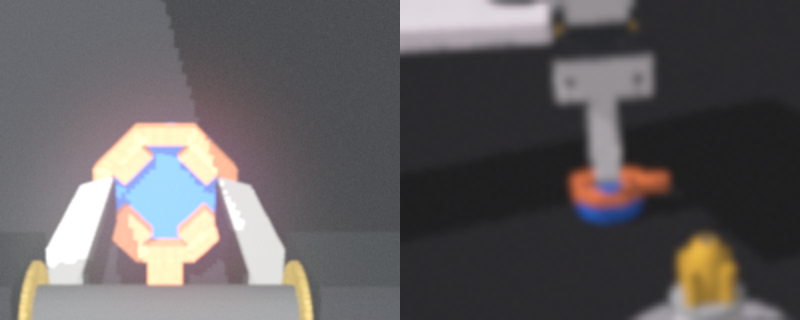

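Something is wrong: the opening is now 29 mm, less than the 56 mm disc, and there is no grip force. I'll check whether the fingertips are really at disc height.

Run:
```python
from h import *
s=shot('side');o=ctrl.get_obs();print(o['grip_width'],o['grip_force'],o['force'],o['qpos'])
for z in (.005,.024,.04,.06): print(z,proj(s,(.4794,.2512,z)))
w=shot('wrist')
for z in (.005,.024,.04,.06):print(z,[proj(w,(.4794,.2512+d*o['grip_width']/2,z)).round(1) for d in(-1,1)])
print([ (r['score'],r['at']) for n in('side','top') for r in ctrl.place_of('disc',n)[:1]] )
cv2.imwrite('pics/g2.png',np.hstack([w['img'][80:330,130:380],cv2.resize(s['img'][110:180,180:250],(500,500),interpolation=2)[:250*2][:, :500].copy()[125:375]]))
```

```text
0.02548773683719874 0.0 [-0.15906684  0.38448842  0.34300703] [ 4.14929405e-01  4.90617254e-01  1.70134191e+00  4.35535193e-06
  9.49667309e-01 -1.19505531e+00]
0.005 [221.8390361  160.26099451]
0.024 [221.43897544 154.94453144]
0.04 [221.09664714 150.39528189]
0.06 [220.66156995 144.61347913]
0.005 [array([235.8, 211.5]), array([272.8, 212.9])]
0.024 [array([234.2, 221. ]), array([274.7, 222.5])]
0.04 [array([232.6, 230.4]), array([276.6, 232.1])]
0.06 [array([230.2, 244.8]), array([279.5, 246.6])]
[(0.7, [0.4796, 0.2509, 0.0155]), (0.68, [0.4775, 0.2504, 0.0128])]
```

View pics/g2.png

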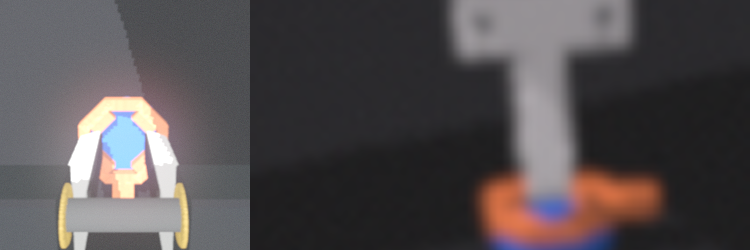

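The side view puts the tips at z≈0.025, just above the disc's top, although the TCP reads 0.005. The fingers closed above the disc and touched nothing. I'll open again and measure the tip height when open.

Request:
carry_out([
  [0,[0,0,0],[0,0,0]],
  [0,[0,0,0],[0,0,0]],
  [0,[0,0,0],[0,0,0]],
  [0,[0,0,0],[0,0,0]],
  [0,[0,0,0],[0,0,0]],
  [0,[0,0,0],[0,0,0]],
  [0,[0,0,0],[0,0,0]],
])

```text
time_s: 7.68
ee_pos: [0.4794, 0.2512, 0.0051]
eef_rot: [3.142, 0.0, -3.102]
force: [-0.2, -0.2, 0.6]
grip_width: 0.0801
grip_force: 0.0
```

Run:
```python
from h import *
s=shot('side');o=ctrl.get_obs();w=o['grip_width'];print(w,pose())
for z in (.005,.024,.04): print(z,proj(s,(.4794,.2512-w/2,z)).round(1),proj(s,(.4794,.2512-w/2,z))-[180,110])
v=cv2.resize(s['img'][110:180,180:260],(640,560),interpolation=2)
for z,col in ((.005,(0,255,0)),(.024,(0,255,255))):
    for sg in(-1,1):
        p=proj(s,(.4794,.2512+sg*w/2,z));cv2.circle(v,(int((p[0]-180)*8),int((p[1]-110)*8)),4,col,-1)
cv2.imwrite('pics/g3.png',v)
```

```text
0.08361955658019003 [ 0.47940508  0.25117348  0.00505376 -3.10239896]
0.005 [222.3 166.4] [42.32642643 56.3593865 ]
0.024 [221.9 160.9] [41.91823859 50.93152585]
0.04 [221.6 156.3] [41.5687814  46.28463338]
```

View pics/g3.png

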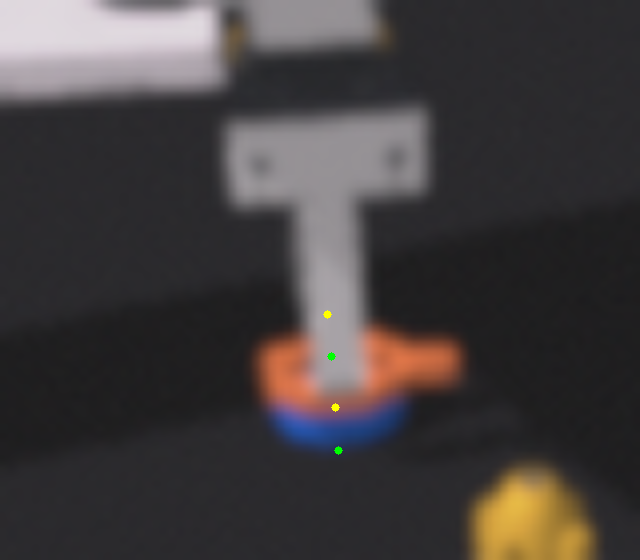

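The near finger ends at row 390, which is z≈0.03. So the open tips sit about 25 mm behind the nominal TCP. I'll descend about 16 mm, watching the force.

Request:
carry_out([
  [0,[0.5,0,4],[0,0,0]],
  [0,[0,0,4],[0,0,0]],
  [0,[0,0,2],[0,0,0]],
  [0,[0,0,0],[0,0,0]],
])

```text
time_s: 8.22
ee_pos: [0.4788, 0.2512, -0.0052]
eef_rot: [-3.141, -0.0, -3.102]
force: [-0.7, -0.1, 0.7]
grip_width: 0.0941
grip_force: 0.0
```

Request:
carry_out([
  [0,[0,0,3],[0,0,0]],
  [0,[0,0,3],[0,0,0]],
  [0,[0,0,0],[0,0,0]],
])

```text
time_s: 8.6
ee_pos: [0.4787, 0.2511, -0.0112]
eef_rot: [-3.141, -0.0, -3.102]
force: [0.5, 0.2, 0.2]
grip_width: 0.0942
grip_force: 0.0
```

Request:
carry_out([
  [1,[0,0,0],[0,0,0]],
  [1,[0,0,0],[0,0,0]],
  [1,[0,0,0],[0,0,0]],
  [1,[0,0,0],[0,0,0]],
  [1,[0,0,0],[0,0,0]],
], squeeze=20)

```text
time_s: 9.22
ee_pos: [0.4789, 0.2512, -0.0109]
eef_rot: [3.142, 0.0, -3.102]
force: [0.1, 0.5, 0.2]
grip_width: 0.0557
grip_force: 20.0
```

Gripped at 55.7 mm with 20 N. Now lift and carry to the hub.

Run:
```python
from h import *
p=pose();print(p)
c1=plan([p[0],p[1],.10,p[3]],1,4)
c2=plan([.5386-.0009,.0175+.0005,.10,2.387],1,8,c1)
```

```text
[ 0.4789052   0.25117878 -0.01092304 -3.10234904]
[[1, [0.0, 0.0, -27.7], [0, 0, -0.0]], [1, [0.0, 0.0, -27.8], [0, 0, -0.0]], [1, [0.0, 0.0, -27.7], [0, 0, -0.0]], [1, [0.0, 0.0, -27.7], [0, 0, -0.0]]]
[[1, [-6.2, -29.4, -0.0], [0, 0, 0.099]], [1, [-9.1, -28.7, -0.0], [0, 0, 0.099]], [1, [-11.8, -27.6, -0.0], [0, 0, 0.1]], [1, [-14.6, -26.3, -0.0], [0, 0, 0.099]], [1, [-17.1, -24.7, -0.0], [0, 0, 0.099]], [1, [-19.4, -22.9, -0.0], [0, 0, 0.099]], [1, [-21.7, -20.9, -0.0], [0, 0, 0.1]], [1, [-23.6, -18.6, -0.0], [0, 0, 0.099]]]
```

Request:
carry_out([
  [1,[0,0,-20],[0,0,0]],
  [1,[0,0,-30],[0,0,0]],
  [1,[0,0,-30],[0,0,0]],
  [1,[0,0,-31],[0,0,0]],
])

```text
time_s: 9.72
ee_pos: [0.4787, 0.2511, 0.1009]
eef_rot: [-3.141, -0.0, -3.102]
force: [0.0, 0.1, -0.6]
grip_width: 0.0556
grip_force: 20.0
```

Request:
carry_out([
  [1,[-6.2,-29.4,0],[0,0,0.099]],
  [1,[-9.1,-28.7,0],[0,0,0.099]],
  [1,[-11.8,-27.6,0],[0,0,0.1]],
  [1,[-14.6,-26.3,0],[0,0,0.099]],
  [1,[-17.1,-24.7,0],[0,0,0.099]],
  [1,[-19.4,-22.9,0],[0,0,0.099]],
  [1,[-21.7,-20.9,0],[0,0,0.1]],
  [1,[-23.6,-18.6,0],[0,0,0.099]],
  [1,[0,0,10],[0,0,0]],
  [1,[0,0,10],[0,0,0]],
])

```text
time_s: 10.98
ee_pos: [0.5374, 0.0184, 0.0792]
eef_rot: [-3.141, -0.001, 2.388]
force: [-0.4, 0.8, -1.3]
grip_width: 0.0557
grip_force: 20.0
```

Run:
```python
from h import *
c=shot('wrist');p=pose();o=ctrl.get_obs();print(p,o['force'],o['grip_width'])
zb=p[2]+.027
x=fit(c,(.5386,.0175,2.387-np.pi),.056,'disc',z=zb+.008)
x0=x[:2]+[.5386,.0175]
a=rect(c,x0,zb+.008,.05,400);b=rect(c,(.5386,.0175),.092,.025,400)
for v in(a,b):cv2.drawMarker(v,(200,200),(255,0,0),0,20,1)
cv2.imwrite('pics/h1.png',np.hstack([a,b]))
```

```text
[0.5366964  0.01871447 0.07781616 2.38856   ] [-0.90246605 -0.33978718 -2.52727325] 0.055381646520198786
fit [0.5384 0.017 ] [-0.764  1.014] cost 1317.939638429752 of 14350.86875516529
```

View pics/h1.png

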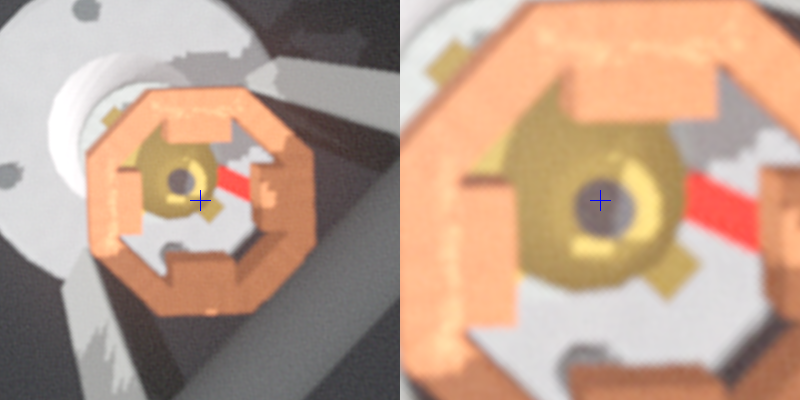

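The disc in hand is centred at about (0.5385, 0.0169) with yaw −0.764. The nose hole at right-panel (604,206) gives (0.5391, 0.0167). The visible splines run from (455,60) to (670,270), about −0.77 rad, so the fit lines up. I'll go down gently.

Request:
carry_out([
  [1,[-0.6,0.3,4],[0,0,0]],
  [1,[0,0,4],[0,0,0]],
  [1,[0,0,4],[0,0,0]],
  [1,[0,0,3],[0,0,0]],
  [1,[0,0,3],[0,0,0]],
  [1,[0,0,0],[0,0,0]],
  [1,[0,0,0],[0,0,0]],
])

```text
time_s: 11.9
ee_pos: [0.5385, 0.0178, 0.0622]
eef_rot: [3.141, 0.0, 2.387]
force: [-0.1, 0.2, -1.7]
grip_width: 0.056
grip_force: 20.0
```

Run:
```python
from h import *
import time
for _ in range(3):
    o=ctrl.get_obs();print(pose().round(4),o['force'].round(2) if hasattr(o['force'],'round') else o['force'],np.round(o['moment'],3),o['time_s']);ctrl.camera('top')
```

```text
[0.5385 0.0178 0.0622 2.3868] [-0.1   0.21 -1.66] [ 0.014 -0.143  0.005] 11.9
[0.5385 0.0178 0.0622 2.3868] [-0.39 -0.34 -1.54] [ 0.006 -0.213  0.049] 11.95
[0.5384 0.0178 0.0622 2.3867] [-0.11 -0.62 -1.41] [ 0.003 -0.113  0.013] 12.0
```

Request:
carry_out([
  [1,[0,0,3],[0,0,0]],
  [1,[0,0,2],[0,0,0]],
  [1,[0,0,0],[0,0,0]],
])

```text
time_s: 12.42
ee_pos: [0.5383, 0.0178, 0.0568]
eef_rot: [-3.141, -0.0, 2.387]
force: [-0.4, 0.2, -1.1]
grip_width: 0.0557
grip_force: 20.0
```

Request:
carry_out([
  [1,[0,0,2],[0,0,0]],
  [1,[0,0,1],[0,0,0]],
  [1,[0,0,0],[0,0,0]],
])

```text
time_s: 12.8
ee_pos: [0.5383, 0.0178, 0.054]
eef_rot: [-3.141, -0.0, 2.387]
force: [0.2, 0.1, -1.3]
grip_width: 0.0556
grip_force: 20.0
```

Request:
carry_out([
  [1,[0,0,1],[0,0,0]],
  [1,[0,0,1],[0,0,0]],
  [1,[0,0,0],[0,0,0]],
])

```text
time_s: 13.18
ee_pos: [0.5383, 0.0178, 0.052]
eef_rot: [-3.142, -0.0, 2.387]
force: [-0.3, -0.2, -0.6]
grip_width: 0.0555
grip_force: 20.0
```

Around the pilot with no lateral force. On towards the splines' tops.

Request:
carry_out([
  [1,[0,0,1],[0,0,0]],
  [1,[0,0,1],[0,0,0]],
  [1,[0,0,0],[0,0,0]],
])

```text
time_s: 13.55
ee_pos: [0.5383, 0.0178, 0.0499]
eef_rot: [-3.141, -0.0, 2.387]
force: [-0.5, -0.4, -0.3]
grip_width: 0.0555
grip_force: 20.0
```

Request:
carry_out([
  [1,[0,0,1],[0,0,0]],
  [1,[0,0,1],[0,0,0]],
  [1,[0,0,0],[0,0,0]],
])

```text
time_s: 13.92
ee_pos: [0.5383, 0.0178, 0.048]
eef_rot: [-3.142, -0.0, 2.387]
force: [-0.4, 0.4, -1.0]
grip_width: 0.0555
grip_force: 20.0
```

Request:
carry_out([
  [1,[0,0,1.5],[0,0,0]],
  [1,[0,0,1.5],[0,0,0]],
  [1,[0,0,0],[0,0,0]],
])

```text
time_s: 14.3
ee_pos: [0.5383, 0.0178, 0.0449]
eef_rot: [-3.141, -0.0, 2.387]
force: [0.4, -0.4, -0.7]
grip_width: 0.0561
grip_force: 20.0
```

Request:
carry_out([
  [1,[0,0,1.5],[0,0,0]],
  [1,[0,0,1.5],[0,0,0]],
  [1,[0,0,0],[0,0,0]],
])

```text
time_s: 14.68
ee_pos: [0.5383, 0.0178, 0.0419]
eef_rot: [-3.141, -0.0, 2.387]
force: [-0.7, 0.9, -0.1]
grip_width: 0.0557
grip_force: 20.0
```

Run:
```python
from h import *
o=ctrl.get_obs();print(np.round(o['force'],2),np.round(o['moment'],3),pose())
```

```text
[-0.69  0.92 -0.05] [ 0.026 -0.082  0.021] [0.5382998  0.01778264 0.04190935 2.38678997]
```

The disc is 9 mm below the spline tops with no load, so the slots are engaged. Continue to the seat, expected at TCP≈0.025.

Request:
carry_out([
  [1,[0,0,2],[0,0,0]],
  [1,[0,0,2],[0,0,0]],
  [1,[0,0,2],[0,0,0]],
  [1,[0,0,0],[0,0,0]],
])

```text
time_s: 15.18
ee_pos: [0.5383, 0.0178, 0.0359]
eef_rot: [-3.141, -0.0, 2.387]
force: [0.4, 0.2, -1.5]
grip_width: 0.0558
grip_force: 20.0
```

Request:
carry_out([
  [1,[0,0,2],[0,0,0]],
  [1,[0,0,2],[0,0,0]],
  [1,[0,0,2],[0,0,0]],
  [1,[0,0,0],[0,0,0]],
])

```text
time_s: 15.68
ee_pos: [0.5383, 0.0178, 0.0299]
eef_rot: [-3.141, -0.0, 2.387]
force: [0.5, 0.5, -1.7]
grip_width: 0.0557
grip_force: 20.0
```

Request:
carry_out([
  [1,[0,0,1],[0,0,0]],
  [1,[0,0,1],[0,0,0]],
  [1,[0,0,0],[0,0,0]],
])

```text
time_s: 16.05
ee_pos: [0.5384, 0.0178, 0.028]
eef_rot: [-3.142, -0.0, 2.387]
force: [0.7, 0.3, -0.3]
grip_width: 0.0558
grip_force: 20.0
```

Request:
carry_out([
  [1,[0,0,1],[0,0,0]],
  [1,[0,0,1],[0,0,0]],
  [1,[0,0,0],[0,0,0]],
])

```text
time_s: 16.42
ee_pos: [0.5383, 0.0178, 0.026]
eef_rot: [-3.142, -0.0, 2.387]
force: [-0.0, 0.4, -1.4]
grip_width: 0.0554
grip_force: 20.0
```

Request:
carry_out([
  [1,[0,0,1],[0,0,0]],
  [1,[0,0,0],[0,0,0]],
])

```text
time_s: 16.68
ee_pos: [0.5384, 0.0178, 0.0251]
eef_rot: [3.142, 0.0, 2.387]
force: [-0.1, -0.3, -0.0]
grip_width: 0.0558
grip_force: 20.0
```

Request:
carry_out([
  [1,[0,0,1],[0,0,0]],
  [1,[0,0,0],[0,0,0]],
])

```text
time_s: 16.92
ee_pos: [0.5385, 0.0178, 0.0242]
eef_rot: [3.141, 0.0, 2.387]
force: [-1.8, -0.4, 3.0]
grip_width: 0.0552
grip_force: 20.0
```

Contact, about 4 N net, just under TCP 0.025. Press on in 1 mm steps.

Request:
carry_out([
  [1,[0,0,1],[0,0,0]],
  [1,[0,0,0],[0,0,0]],
])

```text
time_s: 17.18
ee_pos: [0.5385, 0.0178, 0.0231]
eef_rot: [3.141, 0.0, 2.387]
force: [-1.4, -0.1, 4.9]
grip_width: 0.0561
grip_force: 20.0
```

Request:
carry_out([
  [1,[0,0,1],[0,0,0]],
  [1,[0,0,0],[0,0,0]],
])

```text
time_s: 17.42
ee_pos: [0.5384, 0.0178, 0.0222]
eef_rot: [3.141, 0.0, 2.387]
force: [-2.2, -0.7, 6.6]
grip_width: 0.0554
grip_force: 20.0
```

Run:
```python
from h import *
f=[]
for _ in range(6): f.append(ctrl.get_obs()['force']);ctrl.camera('wrist')
print(np.mean(f,0),np.std(f,0),pose())
```

```text
[-2.03889333 -0.09196822  5.83902334] [0.28483531 0.38778585 0.36725882] [0.53847494 0.0177747  0.02224419 2.38676156]
```

About half travel at about 6.8 N net. Ease up, release, and lift clear.

Request:
carry_out([
  [1,[0,0,-1.5],[0,0,0]],
  [1,[0,0,-1],[0,0,0]],
  [0,[0,0,0],[0,0,0]],
  [0,[0,0,0],[0,0,0]],
  [0,[0,0,0],[0,0,0]],
  [0,[0,0,0],[0,0,0]],
  [0,[0,0,-5],[0,0,0]],
  [0,[0,0,-15],[0,0,0]],
  [0,[0,0,-30],[0,0,0]],
  [0,[0,0,-35],[0,0,0]],
])

```text
time_s: 18.98
ee_pos: [0.5383, 0.0178, 0.1113]
eef_rot: [3.142, 0.0, 2.387]
force: [-0.0, 0.4, 1.1]
grip_width: 0.0941
grip_force: 0.0
```

Run:
```python
from h import *
c=shot('wrist');p=pose();print(p,ctrl.get_obs()['grip_width'])
fit(c,(.5384,.0172,2.387-np.pi),.056,'disc',z=.060)
for t in('disc','disc_tab','nose'):print(t,[(round(x['score'],2),np.round(x['at'],4).tolist()) for x in ctrl.place_of(t,'wrist')[:1]])
cv2.imwrite('pics/p1.png',np.hstack([rect(c,(.5384,.0172),.060,.055),cv2.resize(c['img'],(400,400))]))
# separator approach
plan([.457,-.258,.12,2.47],0)
```

```text
[0.5403396  0.01774311 0.11627925 2.38681507] 0.09384277411847004
fit [0.5398 0.0164] [-0.762  1.001] cost 629.2110640495868 of 15480.891565082644
disc [(0.58, [0.5357, 0.0202, 0.0521])]
disc_tab [(0.57, [0.5688, -0.0097, 0.0549])]
nose [(0.68, [0.5407, 0.0213, 0.0965])]
[[0, [-18.5, -36.7, -1.4], [0, 0, -0.012]], [0, [-18.1, -36.9, -1.3], [0, 0, -0.012]], [0, [-17.6, -37.1, -1.4], [0, 0, -0.012]], [0, [-17.1, -37.4, -1.3], [0, 0, -0.012]], [0, [-16.8, -37.5, -1.4], [0, 0, -0.011]], [0, [-16.3, -37.7, -1.3], [0, 0, -0.012]], [0, [-15.8, -37.9, -1.4], [0, 0, -0.012]]]
```

View pics/p1.png

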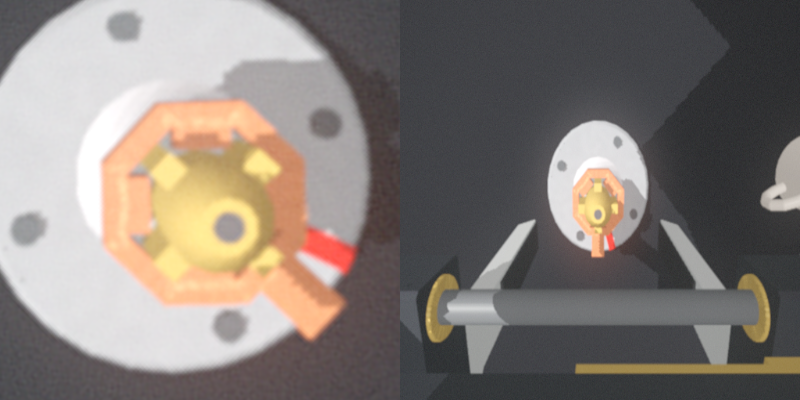

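The disc is seated on the splines with its tab at (320,310) in the left panel, just beside the red mark at (335,250). That uses the picture allowance, so the rest is numeric. On to the separator.

Request:
carry_out([
  [0,[-18.5,-37,-1.4],[0,0,-0.012]],
  [0,[-18,-37,-1.4],[0,0,-0.012]],
  [0,[-17.5,-37,-1.4],[0,0,-0.012]],
  [0,[-17,-37.5,-1.4],[0,0,-0.012]],
  [0,[-17,-37.5,-1.4],[0,0,-0.012]],
  [0,[-16.5,-37.5,-1.4],[0,0,-0.012]],
  [0,[-16,-38,-1.4],[0,0,-0.012]],
  [0,[0,0,0],[0,0,0]],
])

```text
time_s: 20.18
ee_pos: [0.4557, -0.2601, 0.1186]
eef_rot: [-3.141, -0.001, 2.468]
force: [0.4, -0.3, -0.6]
grip_width: 0.0944
grip_force: 0.0
```

Run:
```python
from h import *
c=shot('wrist');p=pose();print(p)
for th in (2.4,2.55):
    x=fit(c,(.457,-.258,th),.060,'separator')
for t in('separator','separator_tab'):print(t,[(round(q['score'],2),np.round(q['at'],4).tolist()) for q in ctrl.place_of(t,'wrist')[:1]])
g=[.457+x[0],-.258+x[1],.03,x[2]];c1=plan(g,0,5,p)
```

```text
[ 0.45614254 -0.25880629  0.1185392   2.46871756]
fit [ 0.4555 -0.2575] [2.476 1.044] cost 74.443125 of 18577.80672004132
fit [ 0.4556 -0.2572] [2.482 1.046] cost 73.9559555785124 of 18577.80672004132
separator [(0.87, [0.4581, -0.2577, 0.0166])]
separator_tab [(0.72, [0.4223, -0.2324, 0.0269])]
[[0, [0.3, 0.2, 17.7], [0, 0, -0.003]], [0, [0.3, 0.1, 17.7], [0, 0, -0.002]], [0, [0.3, 0.2, 17.7], [0, 0, -0.003]], [0, [0.3, 0.2, 17.7], [0, 0, -0.003]], [0, [0.2, 0.2, 17.7], [0, 0, -0.002]]]
```

Request:
carry_out([
  [0,[0.4,0.3,20],[0,0,-0.004]],
  [0,[0.4,0.3,25],[0,0,-0.003]],
  [0,[0.3,0.2,25],[0,0,-0.003]],
  [0,[0.3,0.2,25],[0,0,-0.003]],
  [0,[0,0,15],[0,0,0]],
  [0,[0,0,10],[0,0,0]],
  [0,[0,0,8],[0,0,0]],
  [0,[0,0,0],[0,0,0]],
])

```text
time_s: 21.32
ee_pos: [0.4563, -0.2567, -0.0088]
eef_rot: [-3.142, -0.0, 2.484]
force: [-0.4, -0.4, 0.3]
grip_width: 0.0939
grip_force: 0.0
```

Run:
```python
from h import *
print(pose(),ctrl.get_obs()['force'])
```

```text
[ 0.45634298 -0.2566775  -0.00879558  2.48379827] [-0.37513889 -0.35227751  0.29832791]
```

Request:
carry_out([
  [0,[0,-0.9,1.5],[0,0,0]],
  [0,[0,0,0],[0,0,0]],
  [1,[0,0,0],[0,0,0]],
  [1,[0,0,0],[0,0,0]],
  [1,[0,0,0],[0,0,0]],
  [1,[0,0,0],[0,0,0]],
  [1,[0,0,0],[0,0,0]],
], squeeze=20)

```text
time_s: 22.2
ee_pos: [0.4558, -0.2575, -0.0101]
eef_rot: [3.142, 0.0, 2.484]
force: [-0.0, 0.3, 0.7]
grip_width: 0.0597
grip_force: 20.0
```

Run:
```python
from h import *
p=pose();o=ctrl.get_obs();print(p,o['grip_width'],o['grip_force'],o['force'])
c1=plan([p[0],p[1],.10,p[3]],1,4)
c2=plan([.5392,.0170,.10,2.387],1,8,c1)
```

```text
[ 0.45584046 -0.25745618 -0.01013585  2.48382257] 0.05965509099812125 19.992796182632446 [-0.01547956  0.33574569  0.67590679]
[[1, [0.0, 0.0, -27.5], [0, 0, -0.0]], [1, [0.0, 0.0, -27.6], [0, 0, -0.0]], [1, [0.0, 0.0, -27.5], [0, 0, -0.0]], [1, [0.0, 0.0, -27.5], [0, 0, -0.0]]]
[[1, [12.7, 33.5, -0.0], [0, 0, 0.012]], [1, [13.2, 33.4, -0.0], [0, 0, 0.012]], [1, [13.5, 33.2, -0.0], [0, 0, 0.012]], [1, [13.9, 33.0, -0.0], [0, 0, 0.012]], [1, [14.3, 32.9, -0.0], [0, 0, 0.013]], [1, [14.8, 32.7, -0.0], [0, 0, 0.012]], [1, [15.1, 32.5, -0.0], [0, 0, 0.012]], [1, [15.5, 32.3, -0.0], [0, 0, 0.012]]]
```

Request:
carry_out([
  [1,[0,0,-20],[0,0,0]],
  [1,[0,0,-30],[0,0,0]],
  [1,[0,0,-30],[0,0,0]],
  [1,[0,0,-30],[0,0,0]],
])

```text
time_s: 22.7
ee_pos: [0.4556, -0.2574, 0.1007]
eef_rot: [-3.142, -0.0, 2.484]
force: [1.0, -1.3, -0.3]
grip_width: 0.0602
grip_force: 20.0
```

Request:
carry_out([
  [1,[12.7,33.5,0],[0,0,0.012]],
  [1,[13.2,33.4,0],[0,0,0.012]],
  [1,[13.5,33.2,0],[0,0,0.012]],
  [1,[14,33,0],[0,0,0.012]],
  [1,[14.3,33,0],[0,0,0.013]],
  [1,[14.8,32.7,0],[0,0,0.012]],
  [1,[15,32.5,0],[0,0,0.012]],
  [1,[15.5,32.3,0],[0,0,0.012]],
  [1,[0,0,10],[0,0,0]],
  [1,[0,0,10],[0,0,0]],
])

```text
time_s: 23.95
ee_pos: [0.5389, 0.0166, 0.079]
eef_rot: [-3.141, -0.0, 2.387]
force: [1.2, -0.3, -1.3]
grip_width: 0.0595
grip_force: 20.0
```

Request:
carry_out([
  [1,[0,0,0],[0,0,0]],
  [1,[0,0,0],[0,0,0]],
])

```text
time_s: 24.2
ee_pos: [0.5393, 0.0163, 0.08]
eef_rot: [3.142, 0.0, 2.386]
force: [-0.7, 0.5, -0.9]
grip_width: 0.0599
grip_force: 20.0
```

Run:
```python
from h import *
c=shot('wrist');p=pose();o=ctrl.get_obs();print(p,o['force'],o['grip_width'])
z=p[2]+.0261+.008
fit(c,(p[0],p[1],2.387),.060,'separator',z=z)
# nose hole: dark spot in brass near the nose
for t in('nose','separator','separator_tab'):print(t,[(round(q['score'],2),np.round(q['at'],4).tolist()) for q in ctrl.place_of(t,'wrist')[:1]])
b=rect(c,(.5392,.0170),.092,.012,240);h=cv2.cvtColor(b,cv2.COLOR_BGR2HSV);br=(h[...,0]>14)&(h[...,0]<35)&(h[...,1]>60)
n,l,st,ce=cv2.connectedComponentsWithStats((~br).astype(np.uint8));
for i in range(1,n):
    if st[i,4]>300:print('nonbrass',st[i,4],ce[i],(.5392+(ce[i][0]-120)*1e-4,.0170-(ce[i][1]-120)*1e-4))
```

```text
[0.53935714 0.01646839 0.08012533 2.38595539] [-0.1901413  -0.22850282  0.02024849] 0.05977847062123078
fit [0.5253 0.0282] [1.581 1.441] cost 5982.345402892562 of 35021.754189049585
nose []
separator []
separator_tab [(0.72, [0.5092, 0.0477, 0.1148])]
nonbrass 805 [12.56273292 13.20248447] (np.float64(0.5284562732919255), np.float64(0.027679751552795034))
nonbrass 8250 [186.30787879  50.37090909] (np.float64(0.5458307878787879), np.float64(0.02396290909090909))
nonbrass 4453 [119.10217831 125.02739726] (np.float64(0.5391102178306759), np.float64(0.016497260273972605))
nonbrass 5443 [ 57.85375712 202.40676098] (np.float64(0.5329853757119236), np.float64(0.008759323902259784))
nonbrass 591 [228.45177665 227.60067682] (np.float64(0.5500451776649746), np.float64(0.006239932318104907))
```

The separator is centred to within about 0.5 mm of the hub. The nose hole is at (0.5391, 0.0165) and the tab direction is about 2.35. Going down.

Request:
carry_out([
  [1,[0,0,4],[0,0,0]],
  [1,[0,0,4],[0,0,0]],
  [1,[0,0,4],[0,0,0]],
  [1,[0,0,3],[0,0,0]],
  [1,[0,0,0],[0,0,0]],
])

```text
time_s: 25.02
ee_pos: [0.5392, 0.017, 0.0646]
eef_rot: [-3.141, -0.0, 2.387]
force: [-0.4, 0.3, -2.0]
grip_width: 0.0597
grip_force: 20.0
```

Request:
carry_out([
  [1,[0,0,2],[0,0,0]],
  [1,[0,0,2],[0,0,0]],
  [1,[0,0,2],[0,0,0]],
  [1,[0,0,0],[0,0,0]],
])

```text
time_s: 25.52
ee_pos: [0.5392, 0.017, 0.0587]
eef_rot: [-3.141, -0.0, 2.387]
force: [0.1, 0.3, -0.4]
grip_width: 0.0597
grip_force: 20.0
```

Request:
carry_out([
  [1,[0,0,2],[0,0,0]],
  [1,[0,0,1.5],[0,0,0]],
  [1,[0,0,1.5],[0,0,0]],
  [1,[0,0,0],[0,0,0]],
])

```text
time_s: 26.02
ee_pos: [0.5392, 0.017, 0.0537]
eef_rot: [-3.141, -0.0, 2.387]
force: [-0.3, -0.0, -1.5]
grip_width: 0.0596
grip_force: 20.0
```

Request:
carry_out([
  [1,[0,0,1],[0,0,0]],
  [1,[0,0,1],[0,0,0]],
  [1,[0,0,0],[0,0,0]],
])

```text
time_s: 26.4
ee_pos: [0.5392, 0.017, 0.0518]
eef_rot: [-3.141, -0.0, 2.387]
force: [0.0, 0.1, -1.1]
grip_width: 0.0596
grip_force: 20.0
```

Request:
carry_out([
  [1,[0,0,1],[0,0,0]],
  [1,[0,0,1],[0,0,0]],
  [1,[0,0,0],[0,0,0]],
])

```text
time_s: 26.78
ee_pos: [0.5392, 0.017, 0.0497]
eef_rot: [-3.141, -0.0, 2.387]
force: [-0.2, -0.2, -1.5]
grip_width: 0.0596
grip_force: 20.0
```

Request:
carry_out([
  [1,[0,0,1],[0,0,0]],
  [1,[0,0,0],[0,0,0]],
])

```text
time_s: 27.02
ee_pos: [0.5392, 0.017, 0.0488]
eef_rot: [-3.141, -0.0, 2.387]
force: [0.1, -0.0, -1.2]
grip_width: 0.0598
grip_force: 20.0
```

Three mm below the spline tops with no load, so it has engaged. Continue to the disc's top at TCP≈0.034.

Request:
carry_out([
  [1,[0,0,1.5],[0,0,0]],
  [1,[0,0,1.5],[0,0,0]],
  [1,[0,0,0],[0,0,0]],
])

```text
time_s: 27.4
ee_pos: [0.5392, 0.017, 0.0457]
eef_rot: [-3.141, -0.0, 2.387]
force: [0.0, 0.5, -1.6]
grip_width: 0.0597
grip_force: 20.0
```

Request:
carry_out([
  [1,[0,0,1.5],[0,0,0]],
  [1,[0,0,1.5],[0,0,0]],
  [1,[0,0,0],[0,0,0]],
])

```text
time_s: 27.78
ee_pos: [0.5392, 0.017, 0.0427]
eef_rot: [-3.141, -0.0, 2.387]
force: [0.4, -0.5, 0.5]
grip_width: 0.0595
grip_force: 20.0
```

Request:
carry_out([
  [1,[0,0,2],[0,0,0]],
  [1,[0,0,2],[0,0,0]],
  [1,[0,0,0],[0,0,0]],
])

```text
time_s: 28.15
ee_pos: [0.5392, 0.017, 0.0386]
eef_rot: [-3.141, -0.0, 2.387]
force: [0.3, -0.1, -0.5]
grip_width: 0.0597
grip_force: 20.0
```

Request:
carry_out([
  [1,[0,0,1.5],[0,0,0]],
  [1,[0,0,1.5],[0,0,0]],
  [1,[0,0,0],[0,0,0]],
])

```text
time_s: 28.52
ee_pos: [0.5392, 0.017, 0.0357]
eef_rot: [-3.141, -0.0, 2.387]
force: [-0.6, -0.1, -1.1]
grip_width: 0.0593
grip_force: 20.0
```

Request:
carry_out([
  [1,[0,0,1],[0,0,0]],
  [1,[0,0,0],[0,0,0]],
])

```text
time_s: 28.78
ee_pos: [0.5392, 0.017, 0.0348]
eef_rot: [-3.142, -0.0, 2.387]
force: [-0.3, 0.2, -0.2]
grip_width: 0.0596
grip_force: 20.0
```

Request:
carry_out([
  [1,[0,0,1],[0,0,0]],
  [1,[0,0,0],[0,0,0]],
])

```text
time_s: 29.02
ee_pos: [0.5393, 0.017, 0.0339]
eef_rot: [3.142, 0.0, 2.387]
force: [-0.1, -0.5, -0.7]
grip_width: 0.0595
grip_force: 20.0
```

Request:
carry_out([
  [1,[0,0,1],[0,0,0]],
  [1,[0,0,0],[0,0,0]],
])

```text
time_s: 29.28
ee_pos: [0.5393, 0.017, 0.0329]
eef_rot: [3.142, 0.0, 2.387]
force: [-1.8, -0.1, 2.2]
grip_width: 0.0597
grip_force: 20.0
```

Request:
carry_out([
  [1,[0,0,1],[0,0,0]],
  [1,[0,0,0],[0,0,0]],
])

```text
time_s: 29.52
ee_pos: [0.5394, 0.017, 0.0319]
eef_rot: [3.141, 0.0, 2.387]
force: [-0.9, 0.6, 4.0]
grip_width: 0.0597
grip_force: 20.0
```

Request:
carry_out([
  [1,[0,0,1],[0,0,0]],
  [1,[0,0,0],[0,0,0]],
])

```text
time_s: 29.78
ee_pos: [0.5393, 0.017, 0.0309]
eef_rot: [3.142, 0.0, 2.387]
force: [-2.1, 0.4, 5.1]
grip_width: 0.0597
grip_force: 20.0
```

Run:
```python
from h import *
f=[]
for _ in range(6): f.append(ctrl.get_obs()['force']);ctrl.camera('wrist')
print(np.mean(f,0),np.std(f,0),pose())
```

```text
[-1.8438449  -0.10835078  5.00781861] [0.53003315 0.53553715 0.15576985] [0.53933163 0.01703794 0.03093895 2.38683429]
```

A little more, then ease, release and lift.

Request:
carry_out([
  [1,[0,0,0.4],[0,0,0]],
  [1,[0,0,0],[0,0,0]],
])

```text
time_s: 30.32
ee_pos: [0.5394, 0.017, 0.0306]
eef_rot: [3.141, 0.0, 2.387]
force: [-1.0, -0.7, 5.1]
grip_width: 0.0597
grip_force: 20.0
```

Request:
carry_out([
  [1,[0,0,-1.4],[0,0,0]],
  [1,[0,0,-1],[0,0,0]],
  [0,[0,0,0],[0,0,0]],
  [0,[0,0,0],[0,0,0]],
  [0,[0,0,0],[0,0,0]],
  [0,[0,0,0],[0,0,0]],
  [0,[0,0,-5],[0,0,0]],
  [0,[0,0,-15],[0,0,0]],
  [0,[0,0,-30],[0,0,0]],
  [0,[0,0,-30],[0,0,0]],
])

```text
time_s: 31.58
ee_pos: [0.5394, 0.017, 0.1148]
eef_rot: [3.141, 0.001, 2.387]
force: [-0.4, -0.1, 0.3]
grip_width: 0.0941
grip_force: 0.0
```

Request:
carry_out([
  [0,[0,0,-30],[0,0,0]],
  [0,[0,0,-30],[0,0,0]],
  [0,[0,0,0],[0,0,0]],
  [0,[0,0,0],[0,0,0]],
])

```text
time_s: 32.08
ee_pos: [0.539, 0.017, 0.1726]
eef_rot: [-3.141, -0.0, 2.387]
force: [-0.1, 0.6, -0.9]
grip_width: 0.0942
grip_force: 0.0
```

Run:
```python
from h import *
for cam in('wrist','side','top'):
    c=shot(cam)
    for t in('separator','separator_tab','disc','disc_tab','mark','nose'):
        print(cam,t,[(round(q['score'],2),np.round(q['at'],4).tolist()) for q in ctrl.place_of(t,cam)[:1]])
    if cam=='wrist':
        b=rect(c,(.5392,.017),.068,.06,480)
        # pieces at the expected tab spots
        for nm,a,z in(('sep tab',2.387,.068),('disc tab',2.387-np.pi,.060)):
            for r in(.040,.044,.050): 
                u=proj(c,(.5392+r*np.cos(a),.017+r*np.sin(a),z)).astype(int);print(nm,r,c['img'][u[1],u[0]])
print(pose())
```

```text
wrist separator [(0.74, [0.5403, 0.0156, 0.0623])]
wrist separator_tab [(0.93, [0.5075, 0.0472, 0.0644])]
wrist disc []
wrist disc_tab [(0.45, [0.5702, -0.0102, 0.0591])]
wrist mark [(0.64, [0.5872, -0.003, 0.0171])]
wrist nose [(0.55, [0.5388, 0.0163, 0.0919])]
sep tab 0.04 [255 255 255]
sep tab 0.044 [255 255 255]
sep tab 0.05 [230 228 227]
disc tab 0.04 [155 198 255]
disc tab 0.044 [154 198 255]
disc tab 0.05 [ 99  98 110]
side separator [(0.51, [0.5409, 0.0219, 0.0584])]
side separator_tab [(0.64, [0.5077, 0.0488, 0.0686])]
side disc [(0.74, [0.5856, -0.0019, 0.0113])]
side disc_tab [(0.5, [0.5713, -0.0122, 0.0567])]
side mark [(0.64, [0.5865, -0.0049, 0.012])]
side nose [(0.66, [0.7379, -0.1484, 0.0025])]
top separator [(0.24, [0.7366, -0.1506, 0.0003])]
top separator_tab []
top disc []
top disc_tab []
top mark [(0.61, [0.5881, -0.004, 0.0133])]
top nose []
[0.53928411 0.01702098 0.17284304 2.38674817]
```

The separator sits with its underside at about 0.06 m and its tab opposite the disc's. The disc's tab is beside the mark and the robot is clear. Handing in.

```bash
python3 -c "
from station import ctrl
print(ctrl.hand_in())"
```

```text
the job is handed in; nothing more can be done
None
```

The clutch is rebuilt and handed in at about 33 s: the disc is on the splines with its tab by the mark and the separator is on top with its tab opposite, each pressed to about half the spring's travel (about 6–7 N); the cup, tamper and screwdriver were left alone, but `hand_in` returned no verdict.

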